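Put the date-stamping kit back into its foam tray

TASK

End of shift: put the date-stamping kit away in its foam tray, each piece in the cut-out made for it. First press the ink pad's lid shut so that the ink does not dry, lay the shut pad flat in the wide rectangular cut-out, and then stand the stamp upright on the middle of its lid; the roll of labels goes flat into the round cut-out and the red marker into the long slot, at any time. The black marker and the thin roll of white paper tape belong to the packers: leave them where they lie.

Things in the scene. Friction and masses are not known exactly. Their poses are not given: they have to be found in the camera images.
- ink_pad: Black ink pad, white label on its hinged lid, blue ink inside; 62 mm along x, 98 along y, 20 high when shut, 0.18 kg. Lies flat with the lid ajar. Origin: centre of the underside, z up. Hinge along y at x = +31 mm, 12 mm up. When shut, grip it across x (62 mm).
- ink_pad_lid (a joint): Angle of the ink pad's lid, rad: 0 is shut flat, 0.5 to 0.9 at the start, the free edge (62 mm from the hinge) then standing up on the pad's -x side. A light friction holds it at any angle; pressing it down from above near the pad's middle, 3 to 10 N, until it lies flat, shuts it.
- stamp: Brown wooden date stamp standing upright: foot 22 mm along x by 46 mm along y and 18 mm high, with an upright handle about 22 mm thick above it up to 64 mm. Origin: centre of the underside; z up along the handle.
- label_roll: Roll of white labels lying flat, with a brown core: 64 mm across, 38 mm high, solid. Origin: centre of the underside; z up along its axis.
- marker_red_mid (a point): Middle of the marker with the white barrel and red cap: 132 mm long along its y, cap end at -y, 16 mm thick, lying on the table. The point lies on the marker's axis, 8 mm above the table, midway along it.
- pad_bay: Fixed black foam block, 164 (x) by 104 (y) by 17 mm, one of three side by side along y in a grey tray, in any order. Cut-out: wide rectangle for the ink pad, 114 (x) by 78 mm (y); the pad's long side goes along x, either way round. Origin: centre of its underside, z up. Yellow floor 5 mm up, foam 12 mm deep above it. A 46 mm wide finger channel of that depth crosses the middle along y.
- roll_bay: Fixed black foam block, 164 (x) by 104 (y) by 17 mm, one of three side by side along y in a grey tray, in any order. Cut-out: round, 80 mm across, centred, for the roll of labels. Origin: centre of its underside, z up. Yellow floor 5 mm up, foam 12 mm deep above it. A 46 mm wide finger channel of that depth crosses the middle along y.
- marker_bay: Fixed black foam block, 164 (x) by 104 (y) by 17 mm, one of three side by side along y in a grey tray, in any order. Cut-out: slot for the red marker, 150 (x) by 32 mm (y), centred; the marker lies along x, either way round. Origin: centre of its underside, z up. Yellow floor 5 mm up, foam 12 mm deep above it. A 46 mm wide finger channel of that depth crosses the middle along y.
- paper_tape: Look-alike, not part of the kit: thin roll of white paper tape lying flat, 60 mm across, only 13 mm high. Origin: centre of the underside.
- marker_black: Look-alike, not part of the kit: marker with white barrel and black cap, 138 mm long along its y, 18 mm thick, lying on the table. Origin: centre of the underside.
Things that resemble listed ones, but are neither listed nor needed, are in the scene too. Of the things that look like the label_roll, the smaller one is meant.

How it is judged:
On the way, in this order (a step that is already met when the one before it is completed fails the run):
1. the ink pad's lid is shut (value of joint ink_pad_lid below 0.08 rad), for 0.2 s.
2. the shut ink pad lies in the rectangular cut-out (value of joint ink_pad_lid below 0.08 rad and horizontal distance between ink_pad and pad_bay below 0.014 m and z of ink_pad in the frame of pad_bay below 0.01 m and angle between the y axis of ink_pad and the x axis of pad_bay, either way round below 0.2 rad and angle between ink_pad's own z axis and vertical below 0.08 rad), for 0.2 s.
3. the stamp stands upright on the lid of the ink pad, in its cut-out (all of step 2 and horizontal distance between stamp and ink_pad below 0.016 m and z of stamp in the frame of ink_pad between 0.015 and 0.026 m and angle between stamp's own z axis and vertical below 0.1 rad), for 0.2 s.
At the end, for the whole second after the job is handed in: Lid shut (0.08 rad); pad, label roll and red marker flat on the yellow layer of their own cut-outs (14 mm, pad and marker within 0.2 rad); stamp upright on the lid within 16 mm of the pad's centre; black marker and paper tape within 30 mm of their starts; all at rest (all of step 3 and horizontal distance between label_roll and roll_bay below 0.014 m and z of label_roll in the frame of roll_bay below 0.01 m and angle between label_roll's own z axis and vertical below 0.08 rad and x of marker_red_mid in the frame of marker_bay between -0.014 and 0.014 m and y of marker_red_mid in the frame of marker_bay between -0.014 and 0.014 m and z of marker_red_mid in the frame of marker_bay below 0.018 m and angle between the y axis of marker_red_mid and the x axis of marker_bay, either way round below 0.2 rad and linear speed of each of ink_pad, stamp, label_roll below 0.02 m/s and distance of each of marker_black, paper_tape from where it was at the start of the episode below 0.03 m); the robot touches nothing.
It fails at once if the black marker is moved by more than 30 mm (distance of marker_black from where it was at the start of the episode above 0.03 m).
It fails at once if the roll of white paper tape is moved by more than 30 mm (distance of paper_tape from where it was at the start of the episode above 0.03 m).
It also fails if it takes over 115 s, if anything falls off the work surface, if the arm or the gripper's body presses on something with over 40 N, if the wrist force passes 120 N, or if a joint passes its speed limit or range.

ROBOT

A 7-joint arm with a two-finger parallel gripper is mounted at the origin on a cart in front of the work surface, level with it; the furniture and walls round the work are solid. World frame = base frame: x ahead of the robot, y to its left, z up, the work surface at z = 0. Lengths are in m, angles in rad, forces in N, time in s.
With the tool pointing down it reaches from about 0.425 to 0.875 m from the base axis. Payload 8.4 kg.
Tool frame: the origin (TCP) lies between the finger pads; the fingertips stand 19 mm ahead of it and the grasp point (between the pads) is the TCP (manip.tcp_to_tips is the distance from the TCP to the fingertips, in m); z points along the fingers, y is the line along which they close (so a half turn about z gives the same grasp; the last joint's range is limited). The gripper opens to 87 mm and grips with 3 to 60 N. Pads are 19 mm wide; open, the fingers measure 117 mm over their backs; the gripper's body (75 mm by 190 mm) begins 51 mm behind the grasp point.
Start: joints at [-1.363, 0.333, 0.04, 1.465, -0.013, 1.343, -0.059], TCP at [0.196, 0.62, 0.242] pointing down, gripper open.
Joint ranges: [-2.58, 2.58], [-0.38, 2.09], [-1.3, 1.39], [0.25, 2.4], [-1.5, 4.64], [0.08, 2.09], [-2.65, 2.65]. Speed limits (rad/s): [2.22, 2.22, 2.79, 2.79, 3.14, 3.14, 3.14].

INTERFACE

Orientations are given as a rotation vector (axis times angle).
In Python, from plant import monitor, eyes, order, manip gives the robot as it stands. The module is installed in compiled form; this text tells all that it offers.
- The arm moves only by the tool jog_arm, never from a script. Its argument "motion" is a list of rows, each a list of 3 entries, a list of its own where there are three numbers: the shift along the world's x, y, z in mm, then the turn, a rotation vector about the world's x, y, z in degrees, then the closure, from -1 (fully open) to 1 (shut). In form: [[[dx, dy, dz], [ax, ay, az], gripper], ...]. A call has 1 to 10 rows; each row shifts and turns the commanded pose from where the row before left it; what a row does not reach is not made up. A row lasts 1/10 s, in which the tool goes at most 50 mm and 8.59 degrees, less where a joint would pass 70% of its speed; a pose out of reach is approached as far as the arm can. A call with a gripper value outside its range is refused whole. The fingers move at their own pace and stop on an object; "force" is the grip in N (left out, the last holds). Time passes only in rows, so rows that do not move let the fingers close. It gives the time, the measured TCP pose, the force, the opening and the grip force at its end, in the units of the state.
- monitor.sense(): the state, without advancing time (a new reading comes with each control period).
- eyes.snapshot(name): name is "side" or "top"; returns a dict with "image" (384x512x3 uint8, red, green, blue), "fx", "fy", "cx", "cy" (pixels), "extrinsics" (4x4, takes a point from world to camera coordinates). Camera axes: x right, y down, z forward; pixel columns grow to the right and rows downward; lengths in m; the calibration is good to about 2 mm. A picture is of the moment at which its call begins. There is no depth.
- order.finish_job(): hands the job in; it is judged then, once.
The state is a dict: "clock": time; "joint_positions": joint angles; "qd": joint speeds; "tau": joint torques, N m; "tool_pos": TCP position; "tcp_rot": TCP orientation; "force": force on the tool from outside, world axes, zero at the start; "ft_torque": the same for the moment, N m; "grip_width": finger opening in m; "finger_force": force on a finger pad.
Only numpy, scipy, OpenCV 4.12 (cv2) and the standard library are available. Lean on these libraries where they do the work, as an engineer would, in place of code of your own. Each camera call takes 0.05 s, during which the arm holds its last target. There are 200 camera calls.

## Working session

There is one attempt and no reset: what is moved stays moved. The work goes in short steps, Python scripts to look and compute and a tool call to move; the robot and the scene stay as the last step left them, time stands still between calls to the robot, and variables do not carry over. Pictures are saved under pics/ and viewed, at most 14 in all, crops included, and the job is handed in when it is done.

Besides the shell and the picture viewer there is one more tool, called after ">>>" as name([rows], argument=value, ...), one row to a line, values as JSON. jog_arm: Moves the arm, as the interface text tells. Its arguments: {"type":"object","properties":{"motion":{"type":"array","items":{"type":"array"}},"force":{"type":"number"}},"required":["motion"]}

```bash
mkdir -p pics; cat > h.py <<'E'
import numpy as np, cv2
from plant import monitor, eyes, order, manip
def snap(n,f):
    s=eyes.snapshot(n); cv2.imwrite('pics/'+f+'.png',cv2.cvtColor(s['image'],cv2.COLOR_RGB2BGR))
    np.savez('pics/'+f+'.npz',**s); return s
def w(s,u,v,z):
    E=np.array(s['extrinsics']);R=E[:3,:3];t=E[:3,3];c=-R.T@t
    d=R.T@np.array([(u-s['cx'])/s['fx'],(v-s['cy'])/s['fy'],1]);return c+d*(z-c[2])/d[2]
def p(s,X):
    E=np.array(s['extrinsics']);q=E[:3,:3]@np.array(X)+E[:3,3];return s['fx']*q[0]/q[2]+s['cx'],s['fy']*q[1]/q[2]+s['cy']
E
python3 - <<'E'
from h import *
for n in('top','side'):
    s=snap(n,n+'0');E=s['extrinsics'];print(n,s['fx'],-E[:3,:3].T@E[:3,3],E[2,:3])
    im=cv2.imread(f'pics/{n}0.png');cv2.imwrite(f'pics/{n}0b.png',cv2.resize(im,(800,600)))
print(monitor.sense())
E
```

```text
top 389.9224028664794 [ 0.32448175 -0.00153077  1.06561232] [ 0.19039685 -0.02824543 -0.98130079]
side 410.94641176563374 [ 0.25423127 -0.87738803  0.60217537] [ 0.26689018  0.80898176 -0.52375389]
{'clock': 0.1, 'joint_positions': array([-1.36321941,  0.33385299,  0.03987562,  1.466186  , -0.01340798,
        1.34328762, -0.05846604]), 'qd': array([-1.27405383e-03, -1.71194489e-03, -1.67812719e-03, -2.52499119e-03,
       -9.87472462e-04,  3.22388795e-05,  1.66076887e-03]), 'tau': array([ 4.74066343e-03, -6.57814264e+01,  1.34054225e+00, -4.04706538e+01,
       -5.97255584e-02,  4.09121742e-02,  5.79568359e-05]), 'tool_pos': array([0.1961942 , 0.61926893, 0.24073843]), 'tcp_rot': array([-4.79953883e-01, -3.10457794e+00,  2.29618325e-03]), 'force': array([-0.25390318,  1.45840484, -0.0828689 ]), 'ft_torque': array([ 0.05747735, -0.02092989,  0.01219369]), 'finger_force': 0.0, 'grip_width': 0.08697262644262894}
```

View pics/top0b.png

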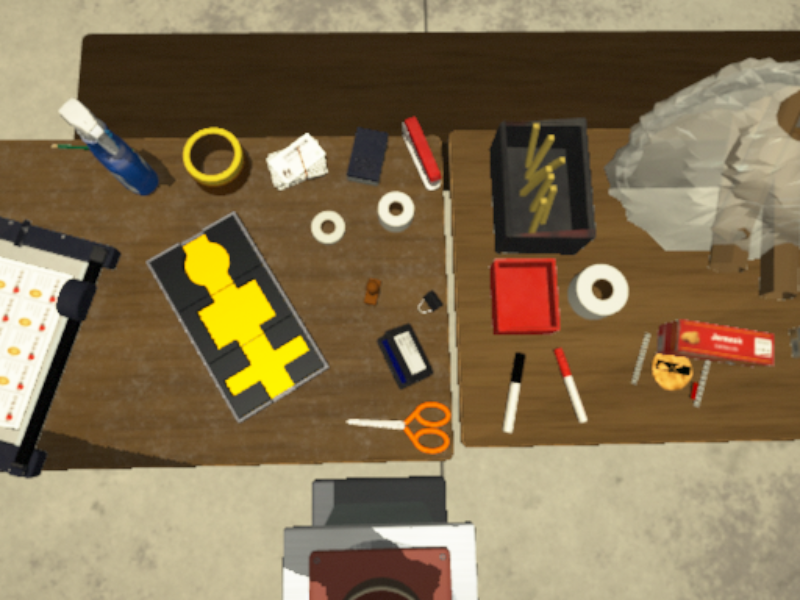

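View pics/side0b.png

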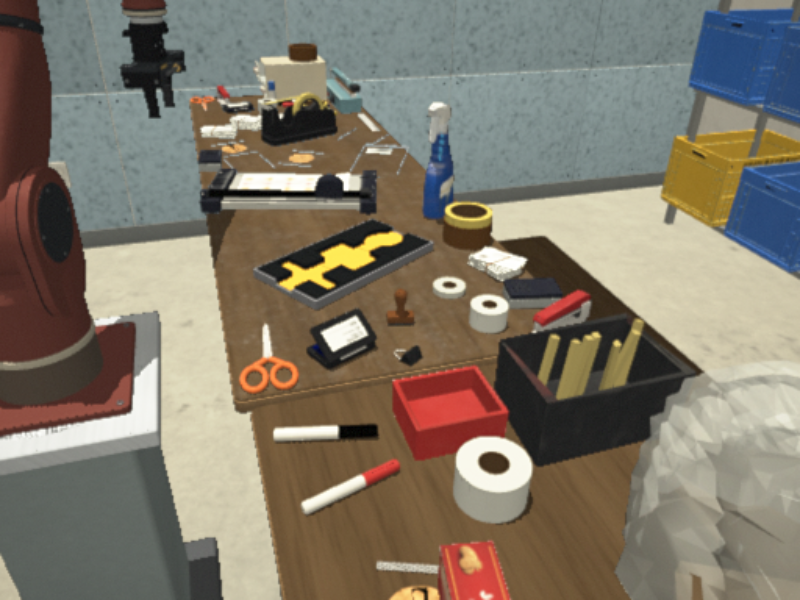

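Label-roll candidates, in top-view 800x600 pixels:
- (396,211) is the smaller tall roll, so it is my choice.
- (599,291) is the large roll.
- (328,227) is the thin paper tape.

Other items:
- **Markers:** red is at (570,385) and black at (514,392).
- **Pad:** it is at (405,356). The dark wallet at (368,155) could be mistaken for it.
- **Stamp:** it is at (373,291).

I'll check these in a close crop.

```bash
python3 - <<'E'
from h import *
a=cv2.imread('pics/top0.png')[110:262,170:390];b=cv2.imread('pics/side0.png')[175:335,140:360]
cv2.imwrite('pics/c1.png',np.vstack([cv2.resize(a,(412,285),interpolation=2),cv2.resize(b,(412,300),interpolation=2)])) if 0 else cv2.imwrite('pics/c1.png',cv2.resize(a,(792,547),interpolation=cv2.INTER_CUBIC))
cv2.imwrite('pics/c2.png',cv2.resize(b,(792,576),interpolation=cv2.INTER_CUBIC))
s=dict(np.load('pics/top0.npz'));im=s['image'];hsv=cv2.cvtColor(im,cv2.COLOR_RGB2HSV)
k=1/1.5625
def comp(name,m,box,z,minA=15):
    x0,y0,x1,y1=[int(q*k) for q in box];mm=np.zeros_like(m);mm[y0:y1,x0:x1]=m[y0:y1,x0:x1]
    n,l,st,c=cv2.connectedComponentsWithStats(mm.astype(np.uint8))
    for i in range(1,n):
        if st[i,4]>=minA:
            v,u=np.nonzero(l==i);P=np.array([w(s,x+.0,y+.0,z)[:2] for x,y in zip(u,v)]).astype(np.float32)
            (c0,sz,an)=cv2.minAreaRect(P);print(name,st[i,4],c[i].round(1),'mean',P.mean(0).round(4),'rect',np.round(c0,4),np.round(sz,4),round(an,1))
H,S,V=hsv[...,0],hsv[...,1],hsv[...,2]
white=(S<60)&(V>140);red=((H<8)|(H>172))&(S>150)&(V>100);yel=(H>22)&(H<35)&(S>180)&(V>140)
comp('yel',yel,(140,220,330,430),.005)
comp('roll',white,(370,180,420,240),.038);comp('tape',white,(300,200,350,250),.013)
comp('bigroll',white,(560,250,640,330),.06)
comp('redW',white,(550,340,595,430),.012);comp('redcap',red,(550,340,595,430),.012);comp('blackW',white,(495,345,530,440),.012)
comp('stamp',(S>130)&(V>80)&(H<15),(355,270,390,315),.03)
comp('blue',(H>100)&(H<130)&(S>100)&(V>50),(370,310,440,395),.015)
comp('label',white,(370,310,440,395),.04)
E
```

```text
yel 3279 [153.5 204.6] mean [0.5035 0.2363] rect [0.513  0.2427] [0.3164 0.1518] 31.1
roll 346 [252.9 133.6] mean [ 0.691  -0.0403] rect [ 0.6915 -0.0405] [0.0611 0.061 ] 89.1
tape 282 [209.7 145.3] mean [0.6674 0.0813] rect [0.6682 0.0818] [0.0589 0.0588] 89.5
bigroll 724 [384.8 185. ] mean [ 0.5346 -0.387 ] rect [ 0.5355 -0.387 ] [0.0868 0.0872] 41.7
redW 153 [367.9 255.2] mean [ 0.3525 -0.3422] rect [ 0.3527 -0.3421] [0.0786 0.0142] 15.1
redcap 106 [359.5 231.6] mean [ 0.4164 -0.3244] rect [ 0.4169 -0.3243] [0.0501 0.0158] 14.5
blackW 192 [326.9 260.3] mean [ 0.3416 -0.2307] rect [ 0.3421 -0.2311] [0.0171 0.0845] 77.0
stamp 16 [241.1 182.1] mean [ 0.556  -0.0049] rect [ 0.5551 -0.0042] [0.0073 0.0199] 63.0
stamp 16 [236.1 185.3] mean [0.5472 0.0088] rect [0.5474 0.0097] [0.0078 0.0215] 44.7
blue 119 [251.7 230.6] mean [ 0.4249 -0.0311] rect [ 0.4238 -0.0313] [0.0819 0.0108] 25.2
label 280 [262.1 225.3] mean [ 0.4359 -0.0583] rect [ 0.4364 -0.0582] [0.0719 0.0262] 25.1
```

View pics/c1.png

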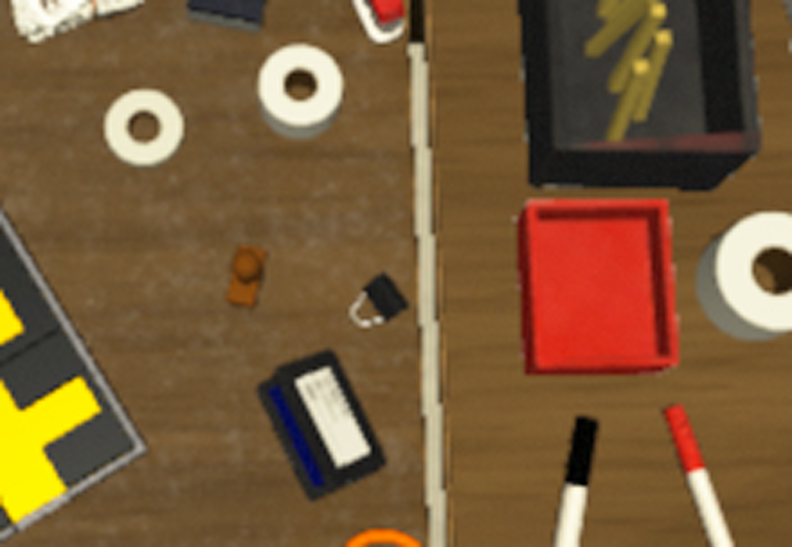

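View pics/c2.png

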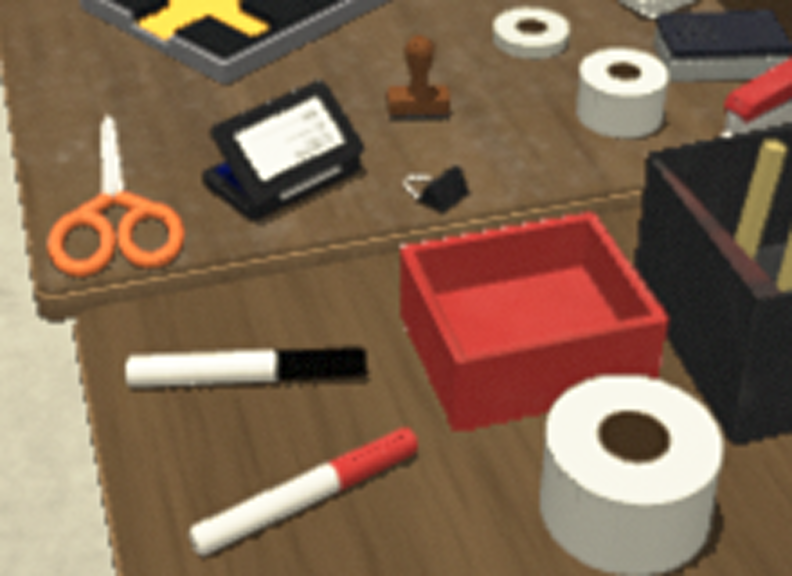

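The crop confirms the choices. The tall small roll is at (300,85) in the crop, and the lid is open with its hinge on the right and blue ink showing at left (295,430). Next I'll fit silhouettes in both cameras.

```bash
cat > fit.py <<'E'
from h import *
from scipy.optimize import minimize
from scipy.spatial.transform import Rotation as Ro
K=4
def hull(s,P):
    q=np.array([p(s,x) for x in P]);return cv2.convexHull(np.round((q+.5)*K-.5).astype(np.int32))
def ren(s,parts):
    m=np.zeros((384*K,512*K),np.uint8)
    for P in parts: cv2.fillConvexPoly(m,hull(s,P),1)
    return m
def area(m): return cv2.resize(m.astype(np.float32),(512,384),interpolation=cv2.INTER_AREA)
def box(x0,x1,y0,y1,z0,z1): return np.array([[a,b,c] for a in(x0,x1) for b in(y0,y1) for c in(z0,z1)])
def cyl(r,z0,z1,n=40): 
    t=np.arange(n)*2*np.pi/n;return np.array([[r*np.cos(a),r*np.sin(a),z] for a in t for z in(z0,z1)])
def place(P,x,y,z,th): return P@Ro.from_euler('z',th).as_matrix().T+[x,y,z]
def fit(S,masks,model,x0,step):
    def cost(x):
        c=0
        for s,m in zip(S,masks):
            r=model(s,x);c+=1-np.minimum(r,m).sum()/np.maximum(r,m).sum()
        return c
    x0=np.array(x0,float);b=None
    for k in (1,.4):
        sim=np.vstack([x0]+[x0+k*np.eye(len(x0))[i]*step[i] for i in range(len(x0))])
        b=minimize(cost,x0,method='Nelder-Mead',options=dict(initial_simplex=sim,maxiter=220,xatol=1e-4,fatol=1e-4));x0=b.x
    return b.x.round(4),round(b.fun,3)
def hsv(s): 
    h=cv2.cvtColor(s['image'],cv2.COLOR_RGB2HSV).astype(int);return h[...,0],h[...,1],h[...,2]
def cut(m,b,k=1/1.5625):
    x0,y0,x1,y1=[int(q*k) for q in b];o=np.zeros(m.shape,np.float32);o[y0:y1,x0:x1]=m[y0:y1,x0:x1];return o
def big(m):
    m=cv2.morphologyEx(m.astype(np.uint8),cv2.MORPH_CLOSE,np.ones((3,3)));n,l,st,c=cv2.connectedComponentsWithStats(m,connectivity=4)
    return (l==1+np.argmax(st[1:,4])).astype(np.float32)
# models
def m_tray(s,x):
    X,Y,th,z=x;out=0
    ms=[]
    for zz in(.005,.017):
        parts=[place(cyl(.04,zz,zz),0,.104,0,0),box(-.057,.057,-.039,.039,zz,zz),box(-.075,.075,-.12,-.088,zz,zz),box(-.023,.023,-.156,.156,zz,zz)]
        ms.append(ren(s,[place(P,X,Y,z,th) for P in parts]))
    return area(ms[0]&ms[1])
def m_stamp(s,x): return area(ren(s,[place(box(-.011,.011,-.023,.023,0,.018),x[0],x[1],x[2],x[3]),place(cyl(.008,.018,.05),*x),place(cyl(.011,.046,.064),*x)]))
def m_roll(s,x): return area(ren(s,[place(cyl(.032,0,.038),x[0],x[1],x[2],0)]))
def m_mark(s,x,L=.132,r=.008):
    a=np.arange(16)*np.pi/8;P=np.array([[r*np.cos(t),y,r*np.sin(t)] for t in a for y in(-L/2,L/2)]);return area(ren(s,[place(P,*x)]))
def m_pad(s,x):
    X,Y,z,th,al=x;L=box(-.062,0,-.049,.049,0,.008)@Ro.from_euler('y',al).as_matrix().T+[.031,0,.012]
    return area(ren(s,[place(box(-.031,.031,-.049,.049,0,.012),X,Y,z,th),place(L,X,Y,z,th)]))
E
cat > f1.py <<'E'
from fit import *
S=[dict(np.load(f'pics/{n}0.npz')) for n in('top','side')];HS=[hsv(s) for s in S]
def M(f,bt,bs): return [big(cut(f(*h),b)) for h,b in zip(HS,(bt,bs))]
dbg=[]
def go(n,mk,mod,x0,st):
    dbg.append(mk);print(n,[int(m.sum()) for m in mk],*fit(S,mk,mod,x0,st))
yel=M(lambda H,s,V:(H>22)&(H<35)&(s>150)&(V>110),(140,210,335,430),(240,210,440,310))
go('tray',yel,m_tray,[.505,.24,-np.pi/2+np.radians(121),.003],[.01,.01,.1,.005])
# th: y axis of tray toward roll bay
wh=lambda H,s,V:(s<75)&(V>85)
go('roll',M(wh,(370,180,425,240),(462,285,515,340)),m_roll,[.69,-.04,0],[.01,.01,.01])
go('tape',M(wh,(300,200,352,250),(425,270,470,302)),lambda s,x:area(ren(s,[place(cyl(.03,0,.013),x[0],x[1],x[2],0)])),[.667,.081,0],[.01,.01,.01])
nb=lambda H,s,V:((s<75)&(V>85))|(((H<6)|(H>174))&(s>150)&(V>100))
go('mark',M(nb,(548,340,595,430),(298,455,405,518)),m_mark,[.377,-.335,0,np.radians(105+0)],[.01,.01,.01,.1])
bk=lambda H,s,V:((s<75)&(V>85))|(V<25)
go('black',M(bk,(495,345,532,440),(270,420,382,445)),lambda s,x:m_mark(s,x,.138,.009),[.37,-.23,0,np.radians(77)],[.01,.01,.01,.1])
st=lambda H,s,V:(s>175)&(V>75)&(H<16)
go('stamp',M(st,(355,270,390,315),(380,282,420,332)),m_stamp,[.55,0,0,-1.7],[.01,.01,.01,.2])
pd=lambda H,s,V:~((H>3)&(H<25)&(s>70))
go('pad',M(pd,(375,315,436,395),(305,308,380,370)),m_pad,[.425,-.05,0,-1.13,.7],[.01,.01,.01,.1,.15])
for i,n in enumerate(('top','side')):
    o=S[i]['image'][...,::-1].copy()
    for mk in dbg:
        c,_=cv2.findContours(mk[i].astype(np.uint8),0,1);cv2.drawContours(o,c,-1,(255,255,0),1)
    cv2.imwrite(f'pics/d{i}.png',o)
E
python3 f1.py
```

```text
tray [3306, 763] [0.5116 0.2393 2.1079 0.0061] 0.512
roll [426, 588] [ 0.6917 -0.0401  0.003 ] 0.339
tape [317, 251] [0.6682 0.0821 0.002 ] 0.348
mark [278, 591] [ 0.3772 -0.3367  0.0072  1.8514] 0.206
black [320, 561] [ 0.3656 -0.237   0.0083  1.3523] 0.256
stamp [135, 4] [ 0.5485  0.0039  0.0034 -1.7538] 1.121
pad [834, 1056] [ 0.4313 -0.0483  0.0044 -1.1475  0.4263] 0.185
```

```bash
cat > f2.py <<'E'
exec(open('f1.py').read().split('yel=M')[0])
yel=M(lambda H,s,V:(H>22)&(H<35)&(s>150)&(V>110),(140,210,335,430),(240,210,440,310))
H,s_,V=HS[1]
for r,c in((199,257),(190,256),(203,256),(205,245),(195,270)):print(H[r,c],s_[r,c],V[r,c])
yel[1]=cut((H>18)&(H<38)&(s_>130)&(V>80),(240,210,440,310))
go('tray',yel,m_tray,[.51,.24,np.radians(-60),.003],[.01,.01,.05,.005])
st=[big(cut((HS[0][1]>175)&(HS[0][2]>75)&(HS[0][0]<16),(355,270,390,315))),big(cut((s_>140)&(H<11)&(V>40),(384,286,418,330)))]
go('stamp',st,m_stamp,[.55,0,0,-1.75],[.01,.01,.01,.2])
a=[]
for i,(x0,y0,x1,y1) in enumerate(((85,125,290,262),(150,130,300,240))):
    o=cv2.resize(S[i]['image'][...,::-1],None,fx=3.9,fy=3.9,interpolation=cv2.INTER_CUBIC) if 0 else S[i]['image'][...,::-1].repeat(4,0).repeat(4,1).copy()
    for mod,x in((m_tray,0),(m_stamp,1)):pass
    for mk in dbg:
        c,_=cv2.findContours(mk[i].astype(np.uint8).repeat(4,0).repeat(4,1),0,1);cv2.drawContours(o,c,-1,(255,255,0),1)
    a.append(cv2.resize(o[y0*4:y1*4,x0*4:x1*4],(500,300)))
cv2.imwrite('pics/d.png',np.vstack(a))
E
python3 f2.py
```

```text
12 154 81
13 166 95
13 172 83
17 107 114
17 108 123
tray [3306, 1021] [ 0.5109  0.2392 -1.0371  0.0059] 0.236Traceback (most recent call last):
  File "f2.py", line 7, in <module>
    st=[big(cut((HS[0][1]>175)&(HS[0][2]>75)&(HS[0][0]<16),(355,270,390,315))),big(cut((s_>140)&(H<11)&(V>40),(384,286,418,330)))]
                                                                               ~~~^^^^^^^^^^^^^^^^^^^^^^^^^^^^^^^^^^^^^^^^^^^^^^^
  File "fit.py", line 33, in big
    return (l==1+np.argmax(st[1:,4])).astype(np.float32)
                 ~~~~~~~~~^^^^^^^^^^
    return _wrapfunc(a, 'argmax', axis=axis, out=out, **kwds)
    return bound(*args, **kwds)
ValueError: attempt to get argmax of an empty sequence
```

```bash
sed -i 's/(s_>140)&(H<11)&(V>40)/(s_>138)\&(H<16)/' f2.py; python3 f2.py
```

```text
12 154 81
13 166 95
13 172 83
17 107 114
17 108 123
tray [3306, 1021] [ 0.5109  0.2392 -1.0371  0.0059] 0.236
stamp [135, 219] [ 0.5473  0.0043  0.0042 -1.7718] 0.411
```

View pics/d.png

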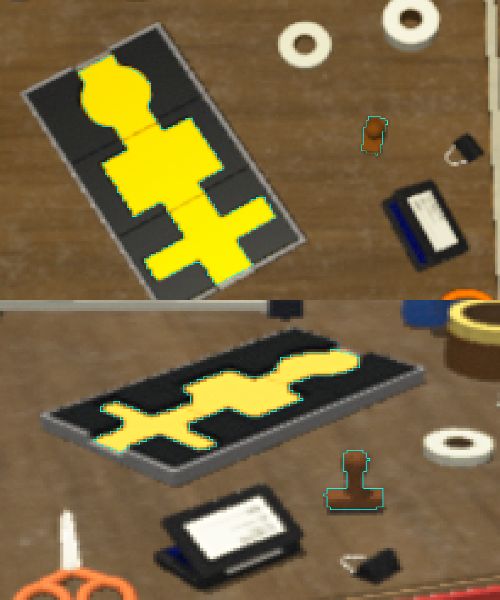

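The fits agree with the picture: the yellow outlines match, and the stamp is outlined at (373,135) in the top half. Now I'm heading above the pad with the fingers closed.

>>> jog_arm([
  [[35,-35,0],[0,0,-8],0],
  [[35,-35,0],[0,0,-8],1],
  [[35,-35,0],[0,0,-8],1],
  [[35,-35,0],[0,0,-8],1],
  [[35,-35,0],[0,0,-8],1],
  [[35,-35,0],[0,0,-8],1],
  [[35,-35,0],[0,0,-8],1],
  [[35,-35,0],[0,0,-8],1],
  [[0,-40,-10],[0,0,-8],1],
  [[0,-40,-10],[0,0,-8],1],
], force=20)

```text
clock: 1.1
tool_pos: [0.477, 0.2575, 0.2209]
tcp_rot: [2.371, 2.061, -0.001]
force: [-0.2, 0.1, -1.2]
grip_width: 0.0149
finger_force: 0.0
```

>>> jog_arm([
  [[-6,-40,-10],[0,0,-8],1],
  [[-6,-40,-10],[0,0,-8],1],
  [[-6,-40,-10],[0,0,-8],1],
  [[-6,-40,-10],[0,0,-8],1],
  [[-6,-40,-10],[0,0,-8],1],
  [[-6,-40,-10],[0,0,-8],1],
  [[-6,-40,-10],[0,0,-8],1],
  [[-3,-28,-10],[0,0,-2],1],
  [[0,0,0],[0,0,0],1],
  [[0,0,0],[0,0,0],1],
])

```text
clock: 2.1
tool_pos: [0.4311, -0.0485, 0.1414]
tcp_rot: [-3.07, -0.663, 0.001]
force: [-0.1, 0.2, -0.2]
grip_width: 0.0003
finger_force: 0.0
```

>>> jog_arm([
  [[0,0,-30],[0,0,0],1],
  [[0,0,-30],[0,0,0],1],
  [[0,0,-10],[0,0,0],1],
  [[0,0,-8],[0,0,0],1],
  [[0,0,-6],[0,0,0],1],
  [[0,0,-5],[0,0,0],1],
  [[0,0,-4],[0,0,0],1],
  [[0,0,-4],[0,0,0],1],
  [[0,0,-2],[0,0,0],1],
  [[0,0,0],[0,0,0],1],
])

```text
clock: 3.1
tool_pos: [0.4312, -0.0485, 0.0424]
tcp_rot: [3.07, 0.664, -0.0]
force: [-0.3, 0.7, -1.0]
grip_width: 0.0002
finger_force: 0.0
```

>>> jog_arm([
  [[0,0,-2],[0,0,0],1],
  [[0,0,-1],[0,0,0],1],
  [[0,0,-1],[0,0,0],1],
  [[0,0,0],[0,0,0],1],
])

```text
clock: 3.5
tool_pos: [0.4313, -0.0482, 0.0389]
tcp_rot: [-3.07, -0.664, 0.001]
force: [-5.0, 1.6, 12.4]
grip_width: 0.0002
finger_force: 6.0
```

>>> jog_arm([
  [[0,0,2],[0,0,0],1],
  [[0,0,20],[0,0,0],1],
  [[0,40,30],[0,0,0],-1],
  [[0,40,20],[0,0,0],-1],
  [[0,40,0],[0,0,0],-1],
  [[0,40,0],[0,0,0],-1],
  [[0,0,0],[0,0,0],-1],
])

```text
clock: 4.2
tool_pos: [0.4311, 0.1166, 0.1108]
tcp_rot: [-3.067, -0.675, -0.002]
force: [-1.1, -0.9, 0.4]
grip_width: 0.0326
finger_force: 0.0
```

```bash
cat > f3.py <<'E'
from fit import *
S=[snap('top','top1'),snap('side','side1')];HS=[hsv(s) for s in S]
pd=lambda H,s,V:~((H>3)&(H<25)&(s>70))
mk=[big(cut(pd(*h),b)) for h,b in zip(HS,((375,315,436,395),(305,308,380,370)))]
print([m.sum() for m in mk],fit(S,mk,m_pad,[.43,-.048,.003,-1.147,.05],[.008,.008,.005,.1,.05]))
a=[cv2.resize(S[i]['image'][...,::-1][y:y+90,x:x+120],(480,300),interpolation=2) for i,(x,y) in enumerate(((200,170),(160,170)))]
a=[cv2.resize(S[i]['image'][y:y+90,x:x+120][...,::-1],(400,300),interpolation=2) for i,(x,y) in enumerate(((200,170),(160,170)))]
cv2.imwrite('pics/e1.png',np.vstack(a))
E
python3 f3.py
```

```text
[np.float32(814.0), np.float32(785.0)] (array([ 0.4314, -0.0501,  0.0057, -1.1418, -0.0728]), np.float64(0.166))
```

View pics/e1.png

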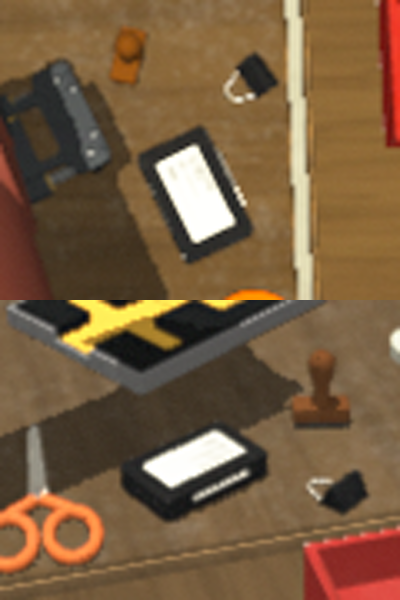

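The lid is shut: the pad is flat at (195,190) in the crop. Next I'll grip it.

>>> jog_arm([
  [[0,-42,0],[0,0,0],-1],
  [[0,-42,0],[0,0,0],-1],
  [[0,-42,0],[0,0,0],-1],
  [[0,-40,0],[0,0,0],-1],
  [[0,0,-20],[0,0,0],-1],
  [[0,0,-25],[0,0,0],-1],
  [[0,0,-20],[0,0,0],-1],
  [[0,0,-15],[0,0,0],-1],
  [[0,0,-8],[0,0,0],-1],
  [[0,0,0],[0,0,0],-1],
])

```text
clock: 5.3
tool_pos: [0.4303, -0.0555, 0.0219]
tcp_rot: [3.071, 0.662, -0.003]
force: [-0.5, -0.5, 0.6]
grip_width: 0.0871
finger_force: 0.0
```

>>> jog_arm([
  [[0,0,0],[0,0,0],0.3],
  [[0,0,0],[0,0,0],1],
  [[0,0,0],[0,0,0],1],
  [[0,0,0],[0,0,0],1],
  [[0,0,0],[0,0,0],1],
], force=20)

```text
clock: 5.8
tool_pos: [0.4315, -0.0539, 0.0229]
tcp_rot: [-3.07, -0.665, -0.001]
force: [-1.7, 3.6, 6.3]
grip_width: 0.0617
finger_force: 20.0
```

>>> jog_arm([
  [[0,0,15],[0,0,0],1],
  [[0,0,35],[0,0,0],1],
  [[0,0,40],[0,0,0],1],
  [[4,26,10],[0,0,8],1],
  [[6,26,0],[0,0,8],1],
  [[6,26,0],[0,0,8],1],
  [[7,26,0],[0,0,8],1],
  [[7,26,0],[0,0,8],1],
  [[7,26,0],[0,0,8],1],
  [[7,26,0],[0,0,8],1],
])

```text
clock: 6.8
tool_pos: [0.4754, 0.1285, 0.1224]
tcp_rot: [2.393, 2.035, -0.0]
force: [0.0, -0.4, -1.9]
grip_width: 0.0614
finger_force: 20.0
```

>>> jog_arm([
  [[7,26,0],[0,0,8],1],
  [[7,26,0],[0,0,8],1],
  [[7,26,0],[0,0,8],1],
  [[7,26,0],[0,0,8],1],
  [[7,7,0],[0,0,8],1],
  [[0,0,0],[0,0,0],1],
  [[0,0,0],[0,0,0],1],
])

```text
clock: 7.5
tool_pos: [0.5102, 0.2376, 0.1222]
tcp_rot: [1.567, 2.722, -0.002]
force: [0.6, -0.8, -2.0]
grip_width: 0.0616
finger_force: 20.0
```

```bash
cat > g.py <<'E'
from h import *
import sys
from scipy.spatial.transform import Rotation as Ro
s=monitor.sense();R=Ro.from_rotvec(s['tcp_rot']).as_matrix();print('pos',(s['tool_pos']*1e3).round(1),'clos',np.degrees(np.arctan2(R[1,1],R[0,1])).round(2),'tilt',np.degrees(R[:2,2]).round(2),'w',s['grip_width'],s['force'].round(1))
if len(sys.argv)>3:
    x,y,a=map(float,sys.argv[1:4]);print('need',(x-s['tool_pos'][0]*1e3).round(1),(y-s['tool_pos'][1]*1e3).round(1),a)
E
python3 g.py 510.9 239.2 30.6; python3 - <<'E'
from h import *
a=[snap('top','top2'),snap('side','side2')]
cv2.imwrite('pics/e2.png',np.vstack([cv2.resize(s['image'][y:y+110,x:x+147][...,::-1],(400,300),interpolation=2) for s,(x,y) in zip(a,((85,150),(150,120)))]))
E
```

```text
pos [510.2 237.6 122.2] clos 30.14 tilt [-0.03 -0.07] w 0.061609298084188226 [ 0.6 -0.8 -2. ]
need 0.7 1.6 30.6
```

View pics/e2.png

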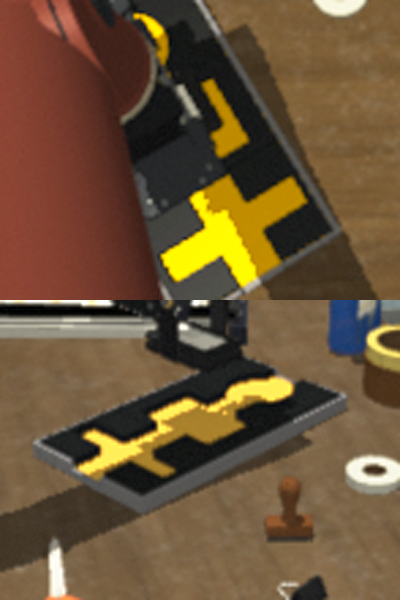

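>>> jog_arm([
  [[1,1,-25],[0,0,0.4],1],
  [[0,0,-25],[0,0,0],1],
  [[0,0,-15],[0,0,0],1],
  [[0,0,-8],[0,0,0],1],
  [[0,0,-6],[0,0,0],1],
  [[0,0,-5],[0,0,0],1],
  [[0,0,-3],[0,0,0],1],
  [[0,0,0],[0,0,0],1],
])

```text
clock: 8.4
tool_pos: [0.5114, 0.2397, 0.0356]
tcp_rot: [1.551, 2.732, 0.0]
force: [-0.1, -0.0, -1.8]
grip_width: 0.0623
finger_force: 20.0
```

>>> jog_arm([
  [[0,0,-2],[0,0,0],1],
  [[0,0,0],[0,0,0],1],
])

```text
clock: 8.6
tool_pos: [0.5114, 0.2397, 0.0337]
tcp_rot: [1.551, 2.732, 0.0]
force: [-0.2, 0.8, -1.4]
grip_width: 0.0619
finger_force: 20.0
```

>>> jog_arm([
  [[0,0,-2],[0,0,0],1],
  [[0,0,-1],[0,0,0],1],
  [[0,0,0],[0,0,0],1],
])

```text
clock: 8.9
tool_pos: [0.5116, 0.2398, 0.0319]
tcp_rot: [-1.551, -2.731, -0.001]
force: [-5.3, -1.9, 14.8]
grip_width: 0.0617
finger_force: 20.0
```

>>> jog_arm([
  [[0,0,0],[0,0,0],-1],
  [[0,0,0],[0,0,0],-1],
  [[0,0,0],[0,0,0],-1],
  [[0,0,15],[0,0,0],-1],
  [[0,0,35],[0,0,0],-1],
  [[0,0,40],[0,0,0],-1],
  [[24,-38,10],[0,0,0],-1],
  [[24,-38,0],[0,0,0],-1],
  [[24,-38,0],[0,0,0],-1],
  [[24,-38,0],[0,0,0],-1],
])

```text
clock: 9.9
tool_pos: [0.6083, 0.0863, 0.1321]
tcp_rot: [1.55, 2.732, 0.002]
force: [0.1, -0.3, -0.4]
grip_width: 0.087
finger_force: 0.0
```

>>> jog_arm([
  [[24,-38,0],[0,0,0],-1],
  [[24,-38,0],[0,0,0],-1],
  [[24,-38,0],[0,0,0],-1],
  [[12,-14,0],[0,0,0],-1],
  [[0,0,0],[0,0,0],-1],
  [[0,0,0],[0,0,0],-1],
])

```text
clock: 10.5
tool_pos: [0.6912, -0.0402, 0.131]
tcp_rot: [-1.552, -2.731, -0.0]
force: [0.7, 0.4, -0.3]
grip_width: 0.0869
finger_force: 0.0
```

```bash
python3 g.py 691.7 -40.1 0; python3 - <<'E'
from h import *
a=[snap('top','top3'),snap('side','side3')]
cv2.imwrite('pics/e3.png',np.vstack([cv2.resize(s['image'][y:y+110,x:x+147][...,::-1],(400,300),interpolation=2) for s,(x,y) in zip(a,((85,150),(150,120)))]))
s=a[0];h=cv2.cvtColor(s['image'],cv2.COLOR_RGB2HSV);m=((h[...,1]<75)&(h[...,2]>120)).astype(np.uint8);m[:180]=0;m[235:]=0;m[:,:130]=0;m[:,185:]=0
n,l,st,c=cv2.connectedComponentsWithStats(m)
for i in range(1,n):
    if st[i,4]>60:
        v,u=np.nonzero(l==i);P=np.array([w(s,x,y,.028)[:2] for x,y in zip(u,v)],np.float32);print(st[i,4],cv2.minAreaRect(P))
E
```

```text
pos [691.2 -40.2 131. ] clos 30.79 tilt [-0.01  0.01] w 0.08693925477885152 [ 0.7  0.4 -0.3]
need 0.5 0.1 0.0
384 ((0.5124756693840027, 0.23973804712295532), (0.03801051527261734, 0.0732278898358345), 31.25597381591797)
```

View pics/e3.png

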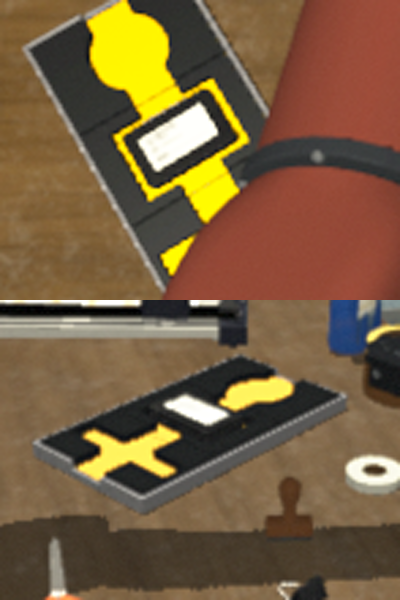

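The pad is seated in its cut-out, with its label at (178,137) in the crop and a yellow margin all round. Next is the roll.

>>> jog_arm([
  [[0,0,-35],[0,0,0],-1],
  [[0,0,-35],[0,0,0],-1],
  [[0,0,-20],[0,0,0],-1],
  [[0,0,-10],[0,0,0],-1],
  [[0,0,-7],[0,0,0],-1],
  [[0,0,0],[0,0,0],0],
  [[0,0,0],[0,0,0],1],
  [[0,0,0],[0,0,0],1],
  [[0,0,0],[0,0,0],1],
  [[0,0,0],[0,0,0],1],
], force=20)

```text
clock: 11.6
tool_pos: [0.6919, -0.0404, 0.0245]
tcp_rot: [1.551, 2.731, 0.001]
force: [-0.2, -0.2, 3.8]
grip_width: 0.063
finger_force: 20.0
```

>>> jog_arm([
  [[0,0,20],[0,0,0],1],
  [[0,0,40],[0,0,0],1],
  [[0,0,40],[0,0,0],1],
  [[-10,37,0],[0,0,0],1],
  [[-10,37,0],[0,0,0],1],
  [[-10,37,0],[0,0,0],1],
  [[-10,37,0],[0,0,0],1],
  [[-10,37,0],[0,0,0],1],
  [[-10,37,0],[0,0,0],1],
  [[-10,37,0],[0,0,0],1],
])

```text
clock: 12.6
tool_pos: [0.6206, 0.2199, 0.1236]
tcp_rot: [-1.552, -2.732, 0.0]
force: [0.4, 0.2, -1.0]
grip_width: 0.0629
finger_force: 20.0
```

>>> jog_arm([
  [[-10,37,0],[0,0,0],1],
  [[-11,37,0],[0,0,0],1],
  [[0,0,-20],[0,0,0],1],
  [[0,0,-30],[0,0,0],1],
  [[0,0,-20],[0,0,0],1],
  [[0,0,-10],[0,0,0],1],
  [[0,0,-5],[0,0,0],1],
  [[0,0,-3],[0,0,0],1],
  [[0,0,0],[0,0,0],1],
])

```text
clock: 13.5
tool_pos: [0.6007, 0.2927, 0.0361]
tcp_rot: [1.551, 2.731, 0.001]
force: [-0.1, 0.6, -0.7]
grip_width: 0.0633
finger_force: 20.0
```

>>> jog_arm([
  [[0,0,-2],[0,0,0],1],
  [[0,0,-1],[0,0,0],1],
  [[0,0,0],[0,0,0],1],
])

```text
clock: 13.8
tool_pos: [0.6007, 0.2928, 0.0335]
tcp_rot: [1.551, 2.732, 0.002]
force: [-1.1, -0.4, 4.2]
grip_width: 0.0629
finger_force: 20.0
```

>>> jog_arm([
  [[0,0,0],[0,0,0],-1],
  [[0,0,0],[0,0,0],-1],
  [[0,0,0],[0,0,0],-1],
  [[0,0,20],[0,0,0],-1],
  [[0,0,40],[0,0,0],-1],
  [[0,0,40],[0,0,0],-1],
  [[-14,-39,0],[0,0,-6.5],-1],
  [[-14,-39,0],[0,0,-6.5],-1],
  [[-14,-39,0],[0,0,-6.5],-1],
  [[-14,-39,0],[0,0,-6.5],-1],
])

```text
clock: 14.8
tool_pos: [0.5436, 0.1352, 0.1325]
tcp_rot: [-2.131, -2.308, -0.001]
force: [0.5, -0.4, -0.3]
grip_width: 0.0871
finger_force: 0.0
```

>>> jog_arm([
  [[-14,-39,0],[0,0,-6.5],-1],
  [[-14,-39,0],[0,0,-6.5],-1],
  [[-14,-39,0],[0,0,-6.5],-1],
  [[-14,-39,0],[0,0,-6.5],-1],
  [[-14,-39,0],[0,0,-6.5],-0.6],
  [[-14,-39,0],[0,0,-6.5],-0.5],
  [[-14,-39,0],[0,0,-6.5],-0.4],
  [[-14,-39,0],[0,0,-6.5],-0.4],
  [[-14,-39,0],[0,0,-6.5],-0.4],
  [[-14,-39,0],[0,0,-6.5],-0.4],
])

```text
clock: 15.8
tool_pos: [0.4036, -0.2547, 0.1328]
tcp_rot: [-3.037, -0.801, -0.003]
force: [0.6, 1.7, -0.7]
grip_width: 0.0618
finger_force: 0.0
```

>>> jog_arm([
  [[-14,-39,0],[0,0,-6.5],-0.4],
  [[-13,-44,0],[0,0,-7],-0.4],
  [[0,0,0],[0,0,0],-0.4],
  [[0,0,0],[0,0,0],-0.4],
])

```text
clock: 16.2
tool_pos: [0.3762, -0.3377, 0.1324]
tcp_rot: [3.11, 0.441, -0.002]
force: [1.0, 1.3, -0.1]
grip_width: 0.0608
finger_force: 0.0
```

```bash
python3 g.py 377.2 -336.7 -73.9; python3 - <<'E'
from h import *
a=[snap('top','top4'),snap('side','side4')]
cv2.imwrite('pics/e4.png',np.vstack([cv2.resize(s['image'][y:y+110,x:x+147][...,::-1],(400,300),interpolation=2) for s,(x,y) in zip(a,((85,130),(160,235)))]))
E
```

```text
pos [ 376.2 -337.7  132.4] clos -73.86 tilt [-0.06 -0.04] w 0.06075375214875697 [ 1.   1.3 -0.1]
need 1.0 1.0 -73.9
```

View pics/e4.png

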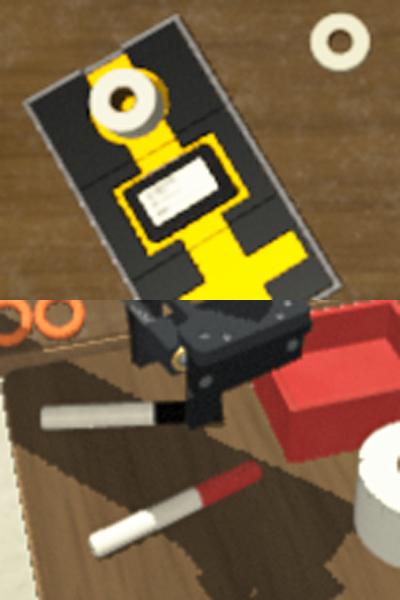

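The roll is in the round cut-out at (125,100) in the crop, and the fingers are above the red marker. Now I'll descend and grip it.

>>> jog_arm([
  [[1,1,-35],[0,0,0],-0.4],
  [[0,0,-35],[0,0,0],-0.4],
  [[0,0,-22],[0,0,0],-0.4],
  [[0,0,-12],[0,0,0],-0.4],
  [[0,0,-7],[0,0,0],-0.4],
  [[0,0,0],[0,0,0],-0.4],
  [[0,0,0],[0,0,0],1],
  [[0,0,0],[0,0,0],1],
  [[0,0,0],[0,0,0],1],
  [[0,0,0],[0,0,0],1],
], force=20)

```text
clock: 17.3
tool_pos: [0.3786, -0.3355, 0.022]
tcp_rot: [3.109, 0.446, 0.001]
force: [0.3, -0.3, 0.2]
grip_width: 0.0363
finger_force: 0.0
```

>>> jog_arm([
  [[0,0,0],[0,0,0],1],
  [[0,0,0],[0,0,0],1],
  [[0,0,10],[0,0,0],1],
  [[0,0,30],[0,0,0],1],
  [[0,0,0],[0,0,0],1],
])

```text
clock: 17.8
tool_pos: [0.3795, -0.337, 0.0646]
tcp_rot: [3.108, 0.444, 0.005]
force: [1.2, -0.0, 0.4]
grip_width: 0.0022
finger_force: 0.0
```

The grasp closed on nothing because I lifted before the fingers had gripped. I'll look again.

>>> jog_arm([
  [[0,0,40],[0,0,0],-0.4],
  [[0,0,30],[0,0,0],-0.4],
  [[0,0,0],[0,0,0],-0.4],
])

```text
clock: 18.1
tool_pos: [0.3798, -0.3369, 0.1349]
tcp_rot: [3.108, 0.445, 0.007]
force: [0.6, -0.1, 0.2]
grip_width: 0.0185
finger_force: 0.0
```

```bash
cat > f5.py <<'E'
from fit import *
s=snap('side','side5');H,S_,V=hsv(s)
red=((H<8)|(H>172))&(S_>120)&(V>40);
x0,y0,x1,y1=185,255,275,335
o=np.zeros(H.shape,bool);o[y0:y1,x0:x1]=1
wh=(S_<60)&(V>60)
m=big((((red|wh)&o)).astype(np.float32))
print(m.sum(),fit([s],[m],lambda s,x:m_mark(s,[x[0],x[1],.0075,x[2]]),[.377,-.337,1.85],[.01,.01,.1]))
c,_=cv2.findContours(m.astype(np.uint8).repeat(4,0).repeat(4,1),0,1);im=s['image'][...,::-1].repeat(4,0).repeat(4,1).copy();cv2.drawContours(im,c,-1,(255,255,0),1)
cv2.imwrite('pics/e5.png',cv2.resize(im[960:1400,600:1200],(600,440)))
E
python3 f5.py;python3 g.py
```

```text
625.0 (array([ 0.377, -0.337,  1.85 ]), np.float64(1.0))
pos [ 379.4 -335.8  133.1] clos -73.65 tilt [ 0.2  -0.02] w 0.022243915964370288 [ 0.3  0.2 -0.2]
```

View pics/e5.png

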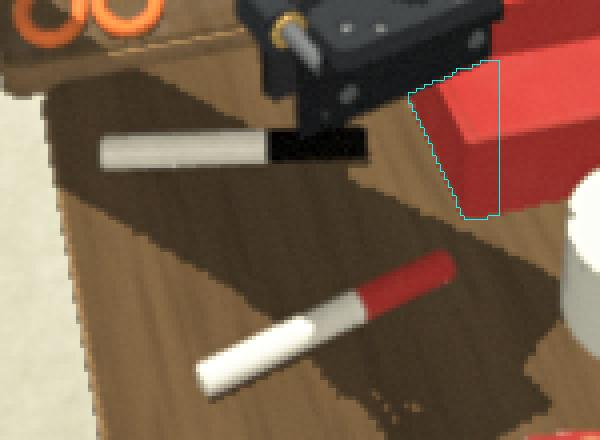

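```bash
sed -i "s/s=snap('side','side5')/s=dict(np.load('pics\/side5.npz'))/; s/x0,y0,x1,y1=.*/x0,y0,x1,y1=195,300,270,342/" f5.py; python3 f5.py;python3 g.py
```

```text
637.0 (array([ 0.3841, -0.3623,  1.8394]), np.float64(0.065))
pos [ 379.4 -335.8  133.1] clos -73.65 tilt [ 0.2  -0.02] w 0.022243915964370288 [ 0.3  0.2 -0.2]
```

```bash
sed "s/side5/side0/; s/x0,y0,x1,y1=.*/x0,y0,x1,y1=190,290,258,332/" f5.py | python3 -; sed "s/side5.npz/side4.npz/; s/x0,y0,x1,y1=.*/x0,y0,x1,y1=190,290,262,342/" f5.py | python3 -
```

```text
597.0 (array([ 0.377 , -0.3371,  1.8533]), np.float64(0.072))
599.0 (array([ 0.3765, -0.3374,  1.8557]), np.float64(0.074))
```

>>> jog_arm([
  [[5,-26,-30],[0,0,-1],-0.3],
  [[0,0,-35],[0,0,0],-0.3],
  [[0,0,-22],[0,0,0],-0.3],
  [[0,0,-12],[0,0,0],-0.3],
  [[0,0,0],[0,0,0],-0.3],
  [[0,0,0],[0,0,0],-0.3],
])

```text
clock: 18.75
tool_pos: [0.3833, -0.3617, 0.033]
tcp_rot: [3.113, 0.418, -0.0]
force: [-0.2, -0.8, -0.1]
grip_width: 0.0562
finger_force: 0.0
```

```bash
python3 g.py 384.1 -362.3 -74.6
```

```text
pos [ 383.3 -361.7   33. ] clos -74.7 tilt [-0.   -0.01] w 0.05617212230323237 [-0.2 -0.8 -0.1]
need 0.8 -0.6 -74.6
```

>>> jog_arm([
  [[0,0,-8],[0,0,0],-0.3],
  [[0,0,-5],[0,0,0],-0.3],
  [[0,0,0],[0,0,0],0.2],
  [[0,0,0],[0,0,0],0.4],
  [[0,0,0],[0,0,0],0.6],
  [[0,0,0],[0,0,0],1],
  [[0,0,0],[0,0,0],1],
  [[0,0,0],[0,0,0],1],
  [[0,0,0],[0,0,0],1],
  [[0,0,0],[0,0,0],1],
], force=15)

```text
clock: 19.75
tool_pos: [0.3833, -0.3614, 0.0196]
tcp_rot: [-3.113, -0.419, -0.0]
force: [-0.9, -0.2, 0.4]
grip_width: 0.0143
finger_force: 15.0
```

>>> jog_arm([
  [[0,0,5],[0,0,0],1],
  [[0,0,10],[0,0,0],1],
  [[0,0,15],[0,0,0],1],
  [[0,0,0],[0,0,0],1],
])

```text
clock: 20.15
tool_pos: [0.3843, -0.3625, 0.0519]
tcp_rot: [3.112, 0.418, 0.004]
force: [0.2, 0.0, -0.4]
grip_width: 0.0143
finger_force: 15.0
```

>>> jog_arm([
  [[0,0,30],[0,0,0],1],
  [[0,0,40],[0,0,0],1],
  [[15,39,0],[0,0,7.5],1],
  [[15,39,0],[0,0,7.5],1],
  [[15,39,0],[0,0,7.5],1],
  [[15,39,0],[0,0,7.5],1],
  [[15,39,0],[0,0,7.5],1],
  [[3,39,0],[0,0,7.5],1],
  [[3,39,0],[0,0,7.5],1],
  [[3,39,0],[0,0,7.5],1],
])

```text
clock: 21.15
tool_pos: [0.4674, -0.0477, 0.12]
tcp_rot: [2.482, 1.926, 0.002]
force: [-0.2, 0.3, -0.1]
grip_width: 0.0147
finger_force: 15.0
```

>>> jog_arm([
  [[3,39,0],[0,0,7.5],1],
  [[-10,39,0],[0,0,7.5],1],
  [[-10,39,0],[0,0,7.5],1],
  [[-10,39,0],[0,0,7.5],1],
  [[-10,39,0],[0,0,7.5],1],
  [[-10,39,0],[0,0,7.5],1],
  [[0,0,0],[0,0,0],1],
  [[0,0,0],[0,0,0],1],
  [[0,0,0],[0,0,0],1],
])

```text
clock: 22.05
tool_pos: [0.4207, 0.1836, 0.1197]
tcp_rot: [1.566, 2.723, -0.0]
force: [-0.1, 0.4, -0.4]
grip_width: 0.0139
finger_force: 15.0
```

```bash
python3 g.py 422 187 30.6; python3 - <<'E'
from h import *
a=[snap('top','top6'),snap('side','side6')]
cv2.imwrite('pics/e6.png',np.vstack([cv2.resize(s['image'][y:y+110,x:x+147][...,::-1],(400,300),interpolation=2) for s,(x,y) in zip(a,((95,150),(150,100)))]))
E
```

```text
pos [420.7 183.6 119.7] clos 30.18 tilt [ 0.01 -0.  ] w 0.013913547526371235 [-0.1  0.4 -0.4]
need 1.3 3.4 30.6
```

View pics/e6.png

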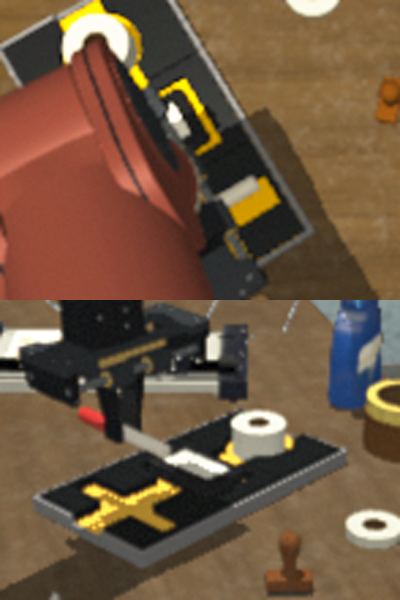

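```bash
python3 - <<'E'
from h import *
s=dict(np.load('pics/side6.npz'));c=np.array([.4207,.1836,.108]);d=np.array([.503,-.864,0])
for t in(-.066,-.025,.066):print(t,p(s,c+t*d),p(s,c+t*d+[0,0,.005]))
E
```

```text
-0.066 (np.float64(180.22203904501225), np.float64(140.76153962099647)) (np.float64(180.08975822701757), np.float64(139.17712776707575))
-0.025 (np.float64(189.34627607853162), np.float64(144.88382116151757)) (np.float64(189.23175333289248), np.float64(143.2773399038019))
0.066 (np.float64(210.94031359381697), np.float64(154.63989193297647)) (np.float64(210.870959131622), np.float64(152.9825883990727))
```

>>> jog_arm([
  [[1,3,-25],[0,0,0.4],1],
  [[0,0,-30],[0,0,0],1],
  [[0,0,-15],[0,0,0],1],
  [[0,0,-9],[0,0,0],1],
  [[0,0,-5],[0,0,0],1],
  [[0,0,-3],[0,0,0],1],
  [[0,0,-2],[0,0,0],1],
  [[0,0,0],[0,0,0],1],
])

```text
clock: 22.95
tool_pos: [0.4216, 0.1878, 0.0309]
tcp_rot: [1.554, 2.73, 0.001]
force: [0.1, 0.1, -0.6]
grip_width: 0.0143
finger_force: 15.0
```

>>> jog_arm([
  [[0,0,-1],[0,0,0],1],
  [[0,0,0],[0,0,0],1],
])

```text
clock: 23.15
tool_pos: [0.4217, 0.1879, 0.0304]
tcp_rot: [-1.554, -2.73, -0.002]
force: [-1.3, -1.3, 8.1]
grip_width: 0.0141
finger_force: 15.0
```

>>> jog_arm([
  [[0,0,0],[0,0,0],-0.2],
  [[0,0,0],[0,0,0],-0.2],
  [[0,0,0],[0,0,0],-0.2],
  [[0,0,0],[0,0,0],-0.2],
  [[0,0,20],[0,0,0],-0.2],
  [[0,0,40],[0,0,0],-0.2],
  [[0,0,45],[0,0,0],-0.4],
  [[21,-30,0],[0,0,8],-0.4],
  [[21,-30,0],[0,0,8],-0.4],
  [[21,-30,0],[0,0,8],-0.4],
])

```text
clock: 24.15
tool_pos: [0.4807, 0.1036, 0.1351]
tcp_rot: [0.986, 2.982, 0.002]
force: [-0.3, 0.2, -0.6]
grip_width: 0.0603
finger_force: 0.0
```

>>> jog_arm([
  [[21,-31,0],[0,0,8],-0.4],
  [[21,-31,0],[0,0,8],-0.4],
  [[21,-31,0],[0,0,8],-0.4],
  [[0,0,0],[0,0,0],-0.4],
  [[0,0,0],[0,0,0],-0.4],
])

```text
clock: 24.65
tool_pos: [0.5388, 0.017, 0.1343]
tcp_rot: [-0.406, -3.115, 0.001]
force: [0.1, 0.5, -0.7]
grip_width: 0.0609
finger_force: 0.0
```

```bash
python3 g.py 547.3 4.3 78.5; python3 - <<'E'
from h import *
a=[snap('top','top7'),snap('side','side7')]
cv2.imwrite('pics/e7.png',np.vstack([cv2.resize(s['image'][y:y+110,x:x+147][...,::-1],(400,300),interpolation=2) for s,(x,y) in zip(a,((95,150),(150,100)))]))
E
```

```text
pos [538.8  17.  134.3] clos 75.16 tilt [-0.05 -0.04] w 0.06086061468402466 [ 0.1  0.5 -0.7]
need 8.5 -12.7 78.5
```

View pics/e7.png

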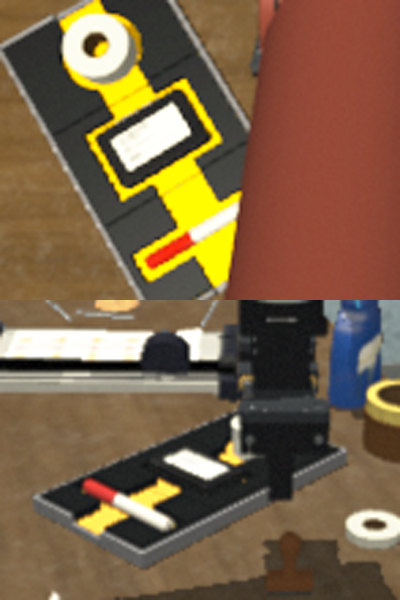

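The marker is in its slot, with its red cap at (168,250) in the top half. Now the stamp.

>>> jog_arm([
  [[8,-13,0],[0,0,3.3],-0.4],
  [[0,0,-30],[0,0,0],-0.4],
  [[0,0,-30],[0,0,0],-0.4],
  [[0,0,-25],[0,0,0],-0.4],
  [[0,0,-15],[0,0,0],-0.4],
  [[0,0,-8],[0,0,0],-0.4],
  [[0,0,0],[0,0,0],-0.4],
  [[0,0,0],[0,0,0],-0.4],
])

```text
clock: 25.55
tool_pos: [0.5475, 0.0051, 0.0275]
tcp_rot: [0.31, 3.125, 0.0]
force: [0.3, -0.8, -0.2]
grip_width: 0.0608
finger_force: 0.0
```

>>> jog_arm([
  [[0,0,0],[0,0,0],0.2],
  [[0,0,0],[0,0,0],0.4],
  [[0,0,0],[0,0,0],0.6],
  [[0,0,0],[0,0,0],1],
  [[0,0,0],[0,0,0],1],
  [[0,0,0],[0,0,0],1],
  [[0,0,0],[0,0,0],1],
], force=15)

```text
clock: 26.25
tool_pos: [0.5469, 0.0049, 0.0266]
tcp_rot: [-0.31, -3.126, 0.0]
force: [0.0, 0.4, 1.0]
grip_width: 0.0217
finger_force: 14.8
```

```bash
python3 g.py 511.5 239.5 78.5
```

```text
pos [546.9   4.9  26.6] clos 78.66 tilt [-0.02 -0.  ] w 0.021725141556667524 [0.  0.4 1. ]
need -35.4 234.6 78.5
```

>>> jog_arm([
  [[0,0,20],[0,0,0],1],
  [[0,0,40],[0,0,0],1],
  [[0,0,45],[0,0,0],1],
  [[-5,30,0],[0,0,0],1],
  [[-5,30,0],[0,0,0],1],
  [[-5,30,0],[0,0,0],1],
  [[-5,30,0],[0,0,0],1],
  [[-5,30,0],[0,0,0],1],
  [[-5,30,0],[0,0,0],1],
  [[-5,30,0],[0,0,0],1],
])

```text
clock: 27.25
tool_pos: [0.5114, 0.216, 0.1315]
tcp_rot: [-0.31, -3.126, 0.0]
force: [0.0, 0.8, -0.1]
grip_width: 0.0217
finger_force: 14.8
```

>>> jog_arm([
  [[0,25,0],[0,0,0],1],
  [[0,0,-20],[0,0,0],1],
  [[0,0,-25],[0,0,0],1],
  [[0,0,-15],[0,0,0],1],
  [[0,0,-7],[0,0,0],1],
  [[0,0,-3],[0,0,0],1],
  [[0,0,0],[0,0,0],1],
  [[0,0,0],[0,0,0],1],
])

```text
clock: 28.05
tool_pos: [0.5124, 0.24, 0.0624]
tcp_rot: [0.311, 3.126, 0.001]
force: [0.9, 0.2, -0.9]
grip_width: 0.0216
finger_force: 14.8
```

```bash
python3 g.py 511.8 239.6 78.5
```

```text
pos [512.4 240.   62.4] clos 78.64 tilt [0.04 0.04] w 0.021584656146434716 [ 0.9  0.2 -0.9]
need -0.6 -0.4 78.5
```

>>> jog_arm([
  [[0,0,-4],[0,0,0],1],
  [[0,0,-2],[0,0,0],1],
  [[0,0,0],[0,0,0],1],
])

```text
clock: 28.35
tool_pos: [0.5117, 0.2398, 0.0554]
tcp_rot: [-0.31, -3.126, 0.0]
force: [0.5, 0.7, -0.4]
grip_width: 0.022
finger_force: 14.8
```

>>> jog_arm([
  [[0,0,-1],[0,0,0],1],
  [[0,0,0],[0,0,0],1],
])

```text
clock: 28.55
tool_pos: [0.512, 0.2398, 0.0552]
tcp_rot: [-0.311, -3.126, -0.0]
force: [-2.3, -2.3, 4.7]
grip_width: 0.0217
finger_force: 14.9
```

Contact made, so I'll release slowly, lift straight up and move clear.

>>> jog_arm([
  [[0,0,0],[0,0,0],0.4],
  [[0,0,0],[0,0,0],0.2],
  [[0,0,0],[0,0,0],0],
  [[0,0,0],[0,0,0],-0.2],
  [[0,0,0],[0,0,0],-0.4],
  [[0,0,0],[0,0,0],-0.4],
  [[0,0,10],[0,0,0],-0.4],
  [[0,0,30],[0,0,0],-0.4],
  [[0,0,40],[0,0,0],-0.4],
  [[0,0,40],[0,0,0],-0.4],
])

```text
clock: 29.55
tool_pos: [0.5117, 0.2394, 0.1764]
tcp_rot: [-0.311, -3.126, 0.001]
force: [0.6, 1.8, 0.5]
grip_width: 0.0607
finger_force: 0.0
```

>>> jog_arm([
  [[0,-40,10],[0,0,0],-0.4],
  [[0,-40,0],[0,0,0],-0.4],
  [[0,-40,0],[0,0,0],-0.4],
  [[0,-40,0],[0,0,0],-0.4],
  [[0,-40,0],[0,0,0],-0.4],
  [[0,-40,0],[0,0,0],-0.4],
  [[0,-40,0],[0,0,0],-0.4],
  [[0,-40,0],[0,0,0],-0.4],
  [[0,0,0],[0,0,0],-0.4],
  [[0,0,0],[0,0,0],-0.4],
])

```text
clock: 30.55
tool_pos: [0.5118, -0.081, 0.1851]
tcp_rot: [0.314, 3.126, 0.001]
force: [0.6, 1.3, -0.4]
grip_width: 0.0609
finger_force: 0.0
```

```bash
python3 - <<'E'
from h import *
a=[snap('top','top8'),snap('side','side8')]
cv2.imwrite('pics/e8.png',np.vstack([cv2.resize(s['image'][y:y+110,x:x+147][...,::-1],(400,300),interpolation=2) for s,(x,y) in zip(a,((75,130),(140,100)))]))
c=np.array([.5117,.2397])
for s in a:
  print([np.round(p(s,X),1) for X in((.5117,.2397,.092),(.5117,.2397,.028),(.6008,.2926,.046),(.4222,.1868,.02))])
# marker ends in both views
d=np.array([.509,-.861,0]);m=np.array([.4222,.1868,.018])
for s in a: print('mark',[np.round(p(s,m+t*d),1) for t in(-.066,.066)])
E
```

```text
[array([144.4, 195.5]), array([150.3, 199.9]), array([129.7, 166.4]), array([170.1, 233.1])]
[array([221.9, 141.4]), array([222.4, 160.4]), array([245.3, 145.1]), array([197.1, 174.3])]
mark [array([148.4, 246.3]), array([191.6, 220.3])]
mark [array([182.7, 167.7]), array([212.5, 182.5])]
```

View pics/e8.png

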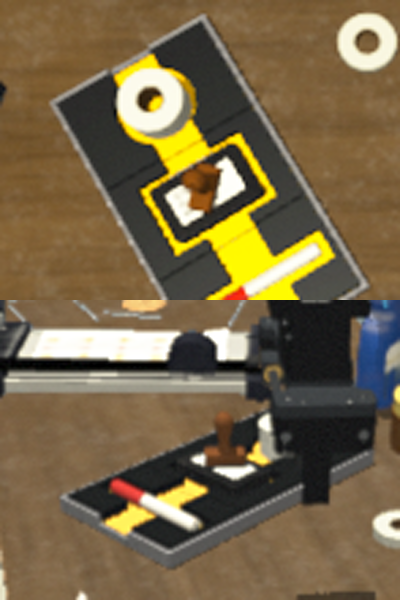

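The stamp stands on the lid at (205,185), and the roll at (151,97) and marker are seated within a pixel or so of prediction. I'll hand in.

```bash
python3 -c "
from plant import order;print(order.finish_job())"
```

```text
the job is handed in; nothing more can be done
None
```

I handed the job in at about 31 s. The final pictures show the shut pad, the label roll and the red marker in their own cut-outs, with the stamp upright on the lid. The first grip on the red marker failed and pushed it about 25 mm; the second held. I never touched the black marker or the paper tape. The hand-in gave no verdict.

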